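Make up a clock kit and a tool kit

TASK

Make up two kits from the stock that lies between the two trays. Clock kit, in the plywood tray with one wide and one narrow bay: lay the birch disc flat in the wide bay, set the clock motor on the middle of the disc with its shaft up, and stand the pin jar upright in the narrow bay. Tool kit, in the grey tray with two equal lanes: lay the cutters flat along one lane and the tweezers along the other; leave the tub and the marker where they are.

Things in the scene. Friction and masses are not known exactly. Their poses are not given: they have to be found in the camera images.
- clock_tray: Shallow plywood tray, fixed to the bench, 134 x 184 mm (its x, y), rim and divider 12 mm high; floor 4 mm thick, so things in it stand 4 mm above the bench. Outer walls 5 mm. One 4 mm divider along x parts it into a wide bay (100 mm in y, centre at y = -0.037 m) and a narrow bay (70 mm in y, centre at y = +0.052 m), both 124 mm long in x and centred at x = 0. Origin: centre of the underside; z up.
- tool_tray: Shallow grey-painted tray, fixed to the bench, 175 x 164 mm (its x, y), rim and divider 12 mm high; floor 4 mm thick, so things in it lie 4 mm above the bench. Outer walls 5 mm. One 4 mm divider along x, in the middle, parts it into two equal lanes, each 165 mm long in x and 75 mm wide in y, centres at y = +0.0395 and -0.0395 m, x = 0. Origin: centre of the underside; z up.
- birch_disc: Round birch disc, pale wood, 68 mm across, 10 mm thick, lying flat in the back row between the trays (a second disc, far out at the right end of the bench, is not meant). Origin: centre of the underside; z up.
- clock_motor: Clock motor: flat black box 56 x 56 mm and 16 mm high, sides along its x and y, with a thin brass shaft standing up from the middle to 33 mm. Origin: centre of the underside; z along the shaft.
- pin_jar: Small clear jar with a wooden-coloured lid, 50 mm across, 62 mm high, standing. Origin: centre of the underside; z up.
- cutters: Small cutters (pliers) with red dipped grips, shut (they do not open), 125 mm long along y, 40 mm across the grips in x, 11 mm thick, lying flat. Jaws point to -y, grips run from y = -13 to +62 mm and can be pinched across both at y = +15 mm. Origin: middle of the underside; z up.
- tweezers: Thin steel tweezers, 138 mm long along y, 13 mm wide in x, 8 mm high, lying flat; pinch them across x at the middle of their length. They do not spring. Origin: middle of the underside; z up.
- tub: Round purple screw tub, 67 mm across, 50 mm high; stays where it is. Origin: centre of the underside.
- marker: White marker pen with a green cap, 133 mm long along y, 15 mm thick, lying; stays where it is. Origin: middle of its length, on the underside.
There are look-alikes about, which are no part of the job. Of the things that look like the pin_jar, the largest one is meant.

How it is judged:
By the outcome, as a careful person would: the job done as asked, in the order asked, and still so for the second after the job is handed in, with the robot touching nothing.
It also fails if it takes over 122 s, if anything falls off the work surface, if the arm or the gripper's body presses on something with over 40 N, if the wrist force passes 120 N, or if a joint passes its speed limit or range.

ROBOT

A 6-joint arm with a two-finger parallel gripper is mounted at the origin on the work surface; the furniture and walls round the work are solid. World frame = base frame: x ahead of the robot, y to its left, z up, the work surface at z = 0. Lengths are in mm, angles in rad, forces in N, time in s.
With the tool pointing down it reaches from about 325 to 875 mm from the base axis. Payload 4.4 kg.
Tool frame: the origin (TCP) lies on the centre line of the jaws, within the pads' length; the fingertips stand ahead of it and the grasp point (between the pads) lies 6 mm ahead of it (ctrl.tcp_to_tips is the z of the fingertips in the tool frame, in mm); z points along the fingers, y is the direction in which the jaws open and shut (so a half turn about z gives the same grasp; the last joint's range is limited). The gripper opens to 85 mm and grips with 20 to 120 N. Pads are 22 mm wide; open, the fingers measure 114 mm over their backs; the gripper's body (76 mm by 85 mm) begins 54 mm behind the grasp point. The pads swing forward as they close: fully open they stand 13 mm farther back than shut.
Start: joints at [0.953, 0.207, 1.542, -0, 1.393, -0.15], TCP at [259.291, 513.221, 235.382] pointing down, gripper open.
Joint ranges: [-2.73, 2.73], [-0.86, 2.22], [0.23, 2.46], [-1.11, 4.25], [0.08, 2.63], [-2.82, 2.82]. Speed limits (rad/s): [2.79, 2.79, 3.14, 3.14, 3.14, 3.14].

INTERFACE

Orientations are given as a 3x3 rotation matrix whose columns are the frame's x, y, z axes.
In Python, from plant import ctrl, sensors, optics gives the robot as it stands. Calls block until the motion is done:
- ctrl.move_ptp(position, orientation): joint-space move of the TCP to a pose.
- ctrl.move_l(position, rot=None, vel=150, threshold=None): straight line of the TCP; rot=None keeps the orientation; vel is the mean speed in mm/s. With threshold (N) it stops when the force on the tool has changed by that much, and returns True; else False.
- ctrl.set_joints(angles): joint-space move.
- ctrl.gripper_to(opening, force=None): finger opening in mm; force is the grip in N (None keeps the last); returns when the fingers have stopped.
- ctrl.hold(seconds).
- ctrl.solve_ik(position, orientation): joint angles nearest the present ones, or None.
- sensors.read_state(): the state.
- optics.grab_frame(name): name is "scene" or "side" or "wrist"; returns (picture, depth): 400x640x3 uint8, red, green, blue; 400x640 float32, mm along the optical axis (not along the pixel's ray), 0 where there is no reading.
- optics.camera_params(name): a dict with "mtx" (3x3 intrinsics, pixels), "k1" (the pictures are not rectified: a ray, as slopes to the right and down, at radius r is drawn at 1 + k1 r^2 times it, then the intrinsics apply), "R" (3x3) and "t" (3): a world point X has camera coordinates R X + t; the wrist camera has in their place "T_tool_cam" (4x4, takes a point from camera to tool coordinates, whose origin is the TCP and whose axes are the flange's). Camera axes: x right, y down, z forward; pixel columns grow to the right and rows downward; lengths in mm; the calibration is good to about 2 mm. A picture is of the moment at which its call begins: read the wrist's pose just before it. camera_params takes no time and is no camera call.
A pose or a line that the arm cannot do raises ctrl.MotionError and nothing moves.
- ctrl.finish_job(): hands the job in, once; it reports no verdict.
The state is a dict: "t": time; "q": joint angles; "qvel": joint speeds; "tau": joint torques, N m; "eef_pos": TCP position; "eef_rot": TCP orientation; "force": force on the tool from outside, world axes, zero at the start; "wrist_torque": the same for the moment, N m; "grip_width": finger opening in mm.
Only numpy, scipy, OpenCV 4.12 (cv2) and the standard library are available. Lean on these libraries where they do the work, as an engineer would, in place of code of your own. Each camera call takes 0.05 s, during which the arm holds its last target.

## Working session

There is one attempt and no reset: what is moved stays moved. The work goes in short steps, each a Python script; the robot and the scene stay as the last script left them, time stands still between calls to the robot, and variables do not carry over. Pictures are saved under pics/ and viewed, and the job is handed in when it is done.

```bash
ls; mkdir -p pics
python3 - <<'E'
from plant import ctrl,sensors,optics
import cv2
for n in ("scene","side","wrist"):
    p,d=optics.grab_frame(n); cv2.imwrite(f"pics/{n}0.png",p[:,:,::-1])
    import numpy as np
    np.savez(f"{n}0.npz",p=p,d=d)
    print(n,optics.camera_params(n), d.min(),d.max())
s=sensors.read_state();print(s); print(ctrl.tcp_to_tips)
E
```

```text
pics
scene {'mtx': array([[420.26558338,   0.        , 316.02393303],
       [  0.        , 420.26558338, 198.4833798 ],
       [  0.        ,   0.        ,   1.        ]]), 'k1': 0.02569992232318335, 'R': array([[-0.62919532, -0.77719799, -0.00874864],
       [-0.41126302,  0.3424547 , -0.84474109],
       [ 0.65952709, -0.52790915, -0.53510369]]), 't': array([307.95175967, 231.85430986, 645.84816487])} 0.0 1737.092
side {'mtx': array([[440.92166216,   0.        , 326.70065241],
       [  0.        , 440.92166216, 191.39720297],
       [  0.        ,   0.        ,   1.        ]]), 'k1': -0.043354518199005175, 'R': array([[ 8.26449538e-01, -5.63010386e-01, -6.83633635e-04],
       [-3.32946117e-01, -4.87755611e-01, -8.06995258e-01],
       [ 4.54013266e-01,  6.67168471e-01, -5.90557521e-01]]), 't': array([-409.87413772,  207.84686113,  780.42376866])} 0.0 3501.3042
wrist {'mtx': array([[295.82462019,   0.        , 324.22786942],
       [  0.        , 295.82462019, 195.60923105],
       [  0.        ,   0.        ,   1.        ]]), 'k1': 0.01907201327401445, 'T_tool_cam': array([[-2.2
[... 443 characters left out ...]
 1.39349360e+00, -1.50541988e-01]), 'qvel': array([ 2.31839261e-04, -2.01546219e-03, -5.66226014e-03,  7.10033871e-05,
       -1.38020758e-04,  9.50432616e-04]), 'tau': array([-8.40914927e-04, -3.83510756e+01, -2.92036504e+01, -2.68811455e-04,
        6.69912784e-03,  1.17058256e-07]), 'eef_pos': array([258.94897513, 512.74167523, 234.46641636]), 'eef_rot': array([[-8.92580675e-01,  4.50886503e-01, -1.04899633e-03],
       [ 4.50887638e-01,  8.92579523e-01, -1.46065409e-03],
       [ 2.77723430e-04, -1.77673110e-03, -9.99998383e-01]]), 'force': array([-0.49697162,  0.5704536 , -0.81143146]), 'wrist_torque': array([ 0.067257  ,  0.00054978, -0.01223369]), 'grip_width': 85.50472054468213}
25.0
```

View pics/scene0.png

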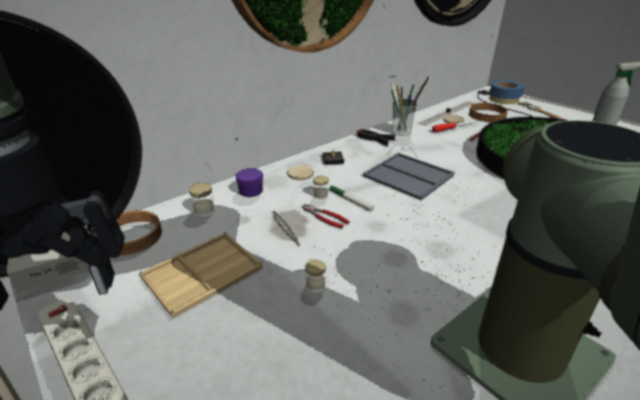

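View pics/side0.png

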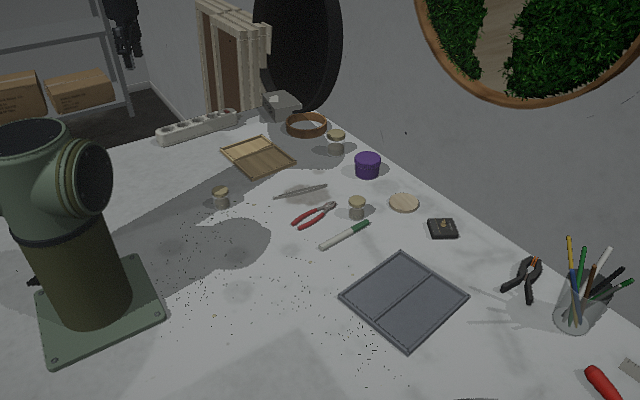

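View pics/wrist0.png

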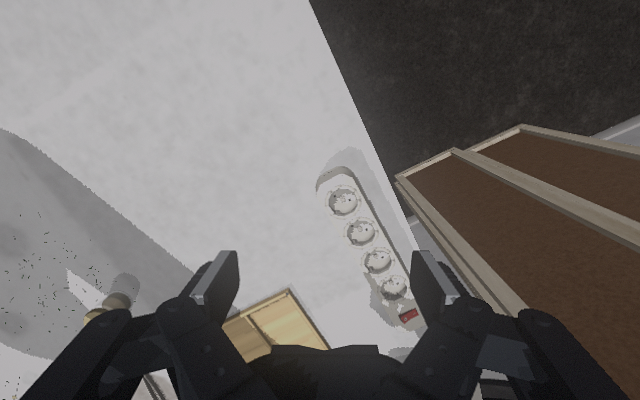

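The scene shows the plywood tray at about (200,273), and the grey tray at about (408,174). The stock lies between them: cutters (327,215), tweezers (286,227), disc (300,172), motor (333,158). There are three jars, at (201,199), (320,186) and (316,276). Next I measure these in both fixed views.

```bash
cat > h.py <<'E'
import numpy as np, cv2
from plant import ctrl,sensors,optics
def undist(P,uv):
    K=P["mtx"];k=P["k1"]
    uv=np.atleast_2d(np.asarray(uv,float))
    return cv2.undistortPoints(uv.reshape(-1,1,2),K,np.array([k,0,0,0.])).reshape(-1,2)
def campose(name,state=None):
    """returns Rwc (cols cam axes in world), cam centre"""
    P=optics.camera_params(name)
    if name=="wrist":
        T=P["T_tool_cam"];R=state["eef_rot"];p=state["eef_pos"]
        return P,R@T[:3,:3],R@T[:3,3]+p
    return P,P["R"].T,-P["R"].T@P["t"]
def plane(name,uv,z,state=None):
    P,R,c=campose(name,state); n=undist(P,uv)
    d=np.c_[n,np.ones(len(n))]@R.T
    return c+d*((z-c[2])/d[:,2])[:,None]
def cloud(name,d,state=None):
    P,R,c=campose(name,state)
    vv,uu=np.mgrid[:400,:640]
    n=undist(P,np.c_[uu.ravel(),vv.ravel()])
    X=np.c_[n,np.ones(len(n))]*d.reshape(-1,1)
    X=X@R.T+c; X[d.ravel()==0]=np.nan
    return X.reshape(400,640,3)
def proj(name,X,state=None):
    P,R,c=campose(name,state); Y=(np.atleast_2d(X)-c)@R
    s=Y[:,:2]/Y[:,2:]; s=s*(1+P["k1"]*(s**2).sum(1))[:,None]
    return s*[P["mtx"][0,0],P["mtx"][1,1]]+P["mtx"][:2,2]
def snap(name,fn=None):
    s=sensors.read_state(); p,d=optics.grab_frame(name)
    if fn: cv2.imwrite(f"pics/{fn}.png",p[:,:,::-1]); np.savez(fn+".npz",p=p,d=d,eef_pos=s["eef_pos"],eef_rot=s["eef_rot"])
    return p,d,s
def down(a):
    """tool pointing down with jaw (y) axis at world angle a"""
    y=np.array([np.cos(a),np.sin(a),0]);z=np.array([0,0,-1.]);x=np.cross(y,z)
    return np.c_[x,y,z]
E
python3 - <<'E'
from h import *
np.set_printoptions(precision=0,suppress=True)
for n,pts in dict(scene=dict(jarA=(201,190),jarB=(320,181),jarC=(316,268),tub=(249,174),disc=(300,172),motor=(333,158),cut=(327,215),tw=(286,228),mark=(350,197),ct=(200,273),tt=(408,174),wallpt=(300,60)),
  side=dict(jarA=(336,134),jarB=(357,202),jarC=(220,190),tub=(367,158),disc=(404,203),motor=(442,229),cut=(313,216),tw=(300,192),mark=(344,235),ct=(257,157),tt=(403,300),wallpt=(380,60),wall2=(560,150),ring=(306,124),bp=(520,280))).items():
    f=np.load(n+"0.npz");C=cloud(n,f["d"])
    for k,(u,v) in pts.items(): print(n,k,np.nanmedian(C[v-2:v+3,u-2:u+3].reshape(-1,3),0),plane(n,(u,v),5)[0])
E
```

```text
scene jarA [645. 200.  63.] [741. 164.   5.]
scene jarB [529. -45.  47.] [586. -92.   5.]
scene jarC [298. 154.  48.] [336. 124.   5.]
scene tub [663.  69.  51.] [735.  29.   5.]
scene disc [648. -73.  12.] [657. -81.   5.]
scene motor [ 644. -186.   18.] [ 663. -202.    5.]
scene cut [459.  -8.   3.] [458.  -6.   5.]
scene tw [478.  91.   2.] [477.  94.   5.]
scene mark [471. -89.  13.] [481. -98.   5.]
scene ct [463. 301.   6.] [464. 301.   5.]
scene tt [ 463. -288.    7.] [ 466. -292.    5.]
scene wallpt [ 760. -168.  263.] [1579. -780.    5.]
side jarA [654. 189.  62.] [715. 273.   5.]
side jarB [533. -61.  46.] [567. -20.   5.]
side jarC [306. 147.  47.] [324. 204.   5.]
side tub [661.  64.  49.] [707. 118.   5.]
side disc [650. -89.  10.] [655. -84.   5.]
side motor [ 651. -206.   15.] [ 660. -199.    5.]
side cut [458.  -1.   1.] [455.  -5.   5.]
side tw [479.  87.   4.] [479.  88.   5.]
side mark [ 470. -102.   12.] [475. -95.   5.]
side ct [466. 289.   4.] [466. 289.   5.]
side tt [ 459. -296.    5.] [ 460. -296.    5.]
side wallpt [761. 157. 251.] [1222.  680.    5.]
side wall2 [ 761. -337.  237.] [1179. -151.    5.]
side ring [680. 382.   1.] [676. 375.   5.]
side bp [ 667. -390.   13.] [ 675. -387.    5.]
```

Run:
```python
from h import *
for i,(x,y) in enumerate([(480,170),(480,-150)]):
    ctrl.move_ptp([x,y,300],down(-np.pi/2)); ctrl.hold(0.2); snap("wrist",f"w{i+1}"); s=sensors.read_state();print(s["t"],s["eef_pos"],s["q"])
```

```text
2.0583 [479.79490457 170.52225533 299.86259506] [1.71334970e-01 2.06073068e-02 1.61415022e+00 6.88771676e-05
 1.50714282e+00 1.74093898e+00]
3.525 [ 480.27528879 -148.98572721  300.03167182] [-4.73138018e-01  6.16667242e-03  1.62842614e+00  1.09712192e-04
  1.50695706e+00  1.09574975e+00]
```

View pics/w1.png

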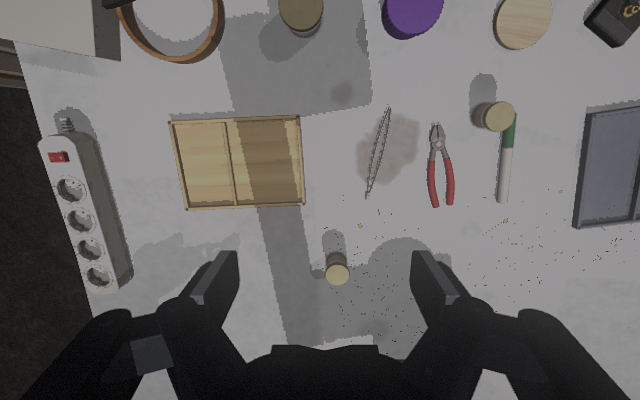

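View pics/w2.png

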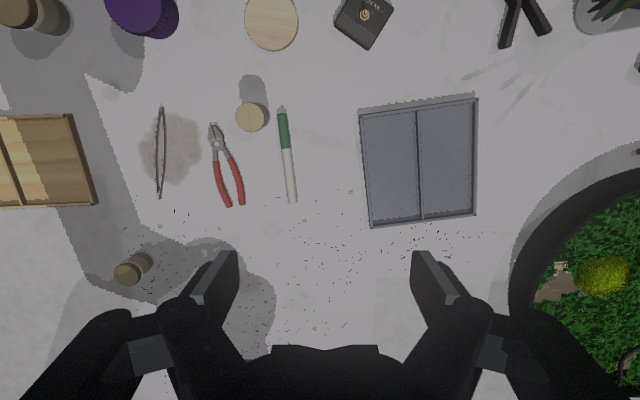

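w1 and w2 show everything from above. In w1 the plywood tray has corners (170,121), (299,115), (305,203) and (187,210), with the divider at u≈232, so the wide bay is on the -y side. In w2 the grey tray is at (362,108) to (475,220), the motor at (363,20), the disc at (271,22), the cutters at (226,165) and the tweezers at (160,152). Next I extract contours.

```bash
cat > m.py <<'E'
from h import *
def load(fn):
    f=np.load(fn+".npz"); return f["p"],f["d"],dict(eef_pos=f["eef_pos"],eef_rot=f["eef_rot"])
def blob(mask,roi,s,z,name="wrist"):
    m=np.zeros(mask.shape,np.uint8);u0,v0,u1,v1=roi;m[v0:v1,u0:u1]=mask[v0:v1,u0:u1]*255
    m=cv2.morphologyEx(m,cv2.MORPH_CLOSE,np.ones((3,3),np.uint8))
    cs,_=cv2.findContours(m,cv2.RETR_EXTERNAL,cv2.CHAIN_APPROX_NONE)
    c=max(cs,key=cv2.contourArea).reshape(-1,2).astype(float)
    w=plane(name,c,z,s)[:,:2]
    return c,w,m
E
python3 - <<'E'
from m import *
np.set_printoptions(precision=1,suppress=True)
vis={}
def rep(fn,lab,mask,roi,s,z):
    c,w,m=blob(mask,roi,s,z); r=cv2.minAreaRect(w.astype(np.float32))
    print(fn,lab,"bb",c.min(0),c.max(0),"rect",np.array(r[0]),np.array(r[1]),round(r[2],1),"circ",np.array(cv2.minEnclosingCircle(w.astype(np.float32))[0]),round(cv2.minEnclosingCircle(w.astype(np.float32))[1],1))
    cv2.drawContours(vis[fn],[c.astype(int).reshape(-1,1,2)],-1,(0,0,255),1)
for fn in("w1","w2"):
    p,d,s=load(fn);vis[fn]=p[:,:,::-1].copy();hsv=cv2.cvtColor(p,cv2.COLOR_RGB2HSV).astype(int);H,S,V=hsv[...,0],hsv[...,1],hsv[...,2]
    C=cloud("wrist",d,s)
    wood=(S>55)&(H<30)
    red=(S>110)&((H<8)|(H>170))
    if fn=="w1":
        rep(fn,"ctray",wood,(150,100,320,220),s,12)
        rep(fn,"jarA",wood,(270,0,330,45),s,62)
        rep(fn,"disc",wood,(480,0,560,60),s,10)
        rep(fn,"red",red,(415,110,470,215),s,6)
        rep(fn,"tw",(V<120),(362,95,395,205),s,4)
    else:
        rep(fn,"disc",wood,(230,0,310,60),s,10)
        rep(fn,"motor",V<95,(320,0,405,55),s,16)
        rep(fn,"ttray",(V<135)&(S<70),(345,85,495,235),s,12)
        rep(fn,"red",red,(200,110,260,215),s,6)
        rep(fn,"tw",(V<120),(145,95,175,205),s,4)
    cv2.imwrite(f"pics/{fn}c.png",vis[fn][:240])
E
```

```text
w1 ctray bb [169. 115.] [304. 209.] rect [468.1 294.1] [133.  183.2] 2.8 circ [468.1 294. ] 109.5
w1 jarA bb [279.   0.] [322.  29.] rect [647.2 196.8] [27.9 47.4] 0.2 circ [655.7 196.8] 23.9
w1 disc bb [493.   8.] [543.  49.] rect [637.3 -70.8] [67.9 33.5] 66.2 circ [648.6 -75.9] 34.0
w1 red bb [429. 161.] [438. 207.] rect [436.    6.8] [73.5 11.3] 11.8 circ [436.2   5.8] 36.8
w1 tw bb [365. 104.] [390. 198.] rect [482.9  93.5] [ 19.2 140.6] 79.5 circ [483.2  95.1] 70.3
w2 disc bb [268.  34.] [281.  40.] rect [634.9 -84.3] [16.8  4.8] 73.6 circ [635.8 -84.6] 8.4
w2 motor bb [333.   0.] [393.  49.] rect [ 658.1 -195.8] [58.5 58.1] 57.9 circ [ 657.3 -196.8] 37.9
w2 ttray bb [357.  90.] [478. 228.] rect [ 466.8 -288.3] [189.5 165.3] 8.2 circ [ 469.1 -289. ] 122.4
w2 red bb [228. 158.] [244. 204.] rect [441.3 -18.2] [72.9 11.4] 9.8 circ [441.1 -16.9] 36.5
w2 tw bb [153. 106.] [166. 198.] rect [482.   92.5] [ 18.1 138. ] 77.3 circ [481.7  91.1] 69.0
```

Run:
```python
import cv2,numpy as np
a=cv2.imread("pics/w1c.png");b=cv2.imread("pics/w2c.png")
cv2.imwrite("pics/both.png",np.vstack([a,b]))
```

```text
(no output)
```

View pics/both.png

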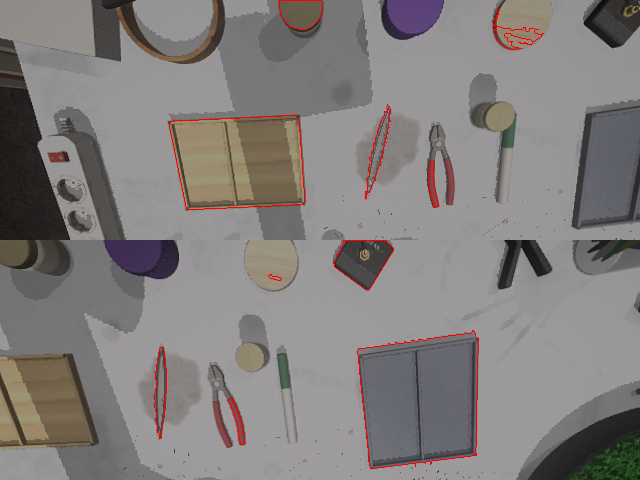

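Run:
```python
import cv2,numpy as np
b=cv2.imread("pics/w2.png");a=cv2.imread("pics/w1.png")
cv2.imwrite("pics/z1.png",cv2.resize(b[80:240,340:500],None,fx=3.7,fy=3.7,interpolation=cv2.INTER_CUBIC))
cv2.imwrite("pics/z2.png",cv2.resize(b[90:215,140:300],None,fx=4.6,fy=4.6,interpolation=cv2.INTER_CUBIC))
cv2.imwrite("pics/z3.png",cv2.resize(b[0:60,230:410],None,fx=4.4,fy=4.4,interpolation=cv2.INTER_CUBIC))
```

```text
(no output)
```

View pics/z1.png

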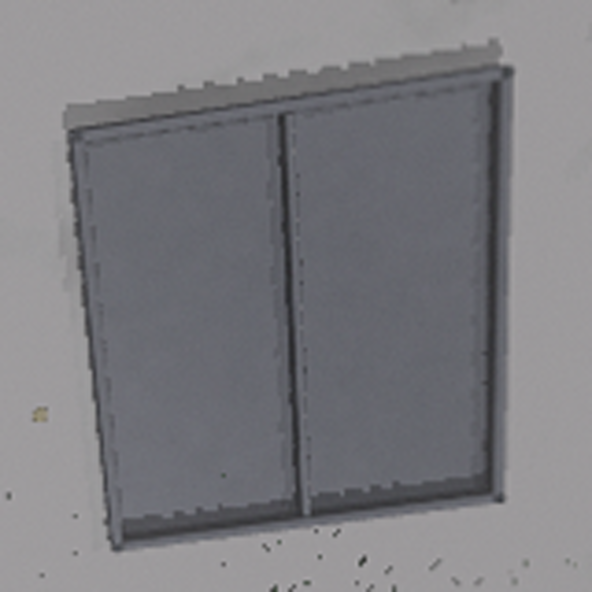

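View pics/z2.png

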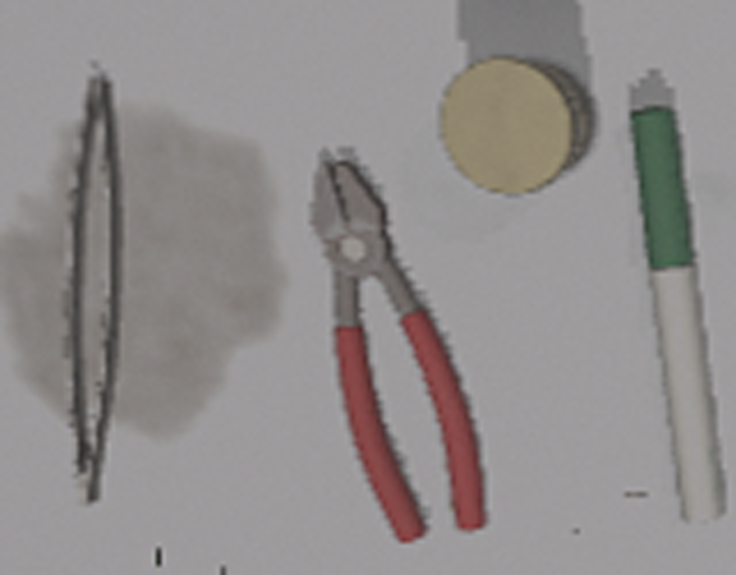

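View pics/z3.png

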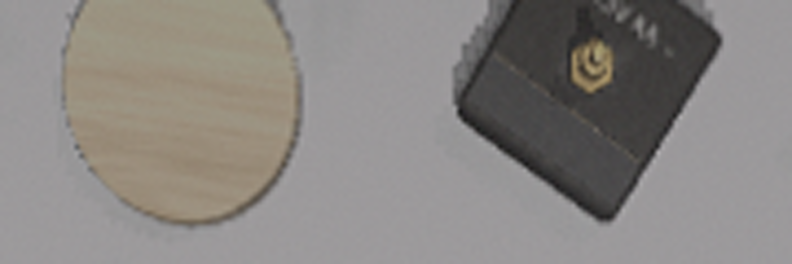

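z1–z3 show clean edges. The grey tray's rim corners in z1 are (75,130), (510,68), (503,498) and (115,547). The cutters' jaws point outward and their grips run toward the robot. The motor shaft is near z3 (592,68), and the motor and disc are partly cut off at the top. I'll refine the trays and tools now, then take a closer view of the disc and motor.

```bash
python3 - <<'E'
from m import *
np.set_printoptions(precision=1,suppress=True)
p,d,s=load("w2")
q=np.array([(75,130),(510,68),(503,498),(115,547)])/3.7+[340,80]-0.5
W=plane("wrist",q,12,s)[:,:2]; print("tt corners",W,"ctr",W.mean(0),[np.linalg.norm(W[i]-W[(i+1)%4]) for i in range(4)])
e=[W[0]-W[3],W[1]-W[2]];print("x angle",[np.degrees(np.arctan2(v[1],v[0])) for v in e]); e=[W[0]-W[1],W[3]-W[2]];print("y angle-90",[np.degrees(np.arctan2(v[1],v[0]))-90 for v in e])
g=lambda l,z:plane("wrist",np.array(l)/4.6+[140,90]-.5,z,s)[:,:2]
print("cut tip,gripends,grips fwd,pivot",g([(340,158),(410,535),(470,525),(347,328),(412,318),(353,248)],6))
print("tw",g([(98,78),(92,498)],4))
# w1 disc by low S
p,d,s=load("w1");hsv=cv2.cvtColor(p,cv2.COLOR_RGB2HSV).astype(int)
print("S disc/table",hsv[20,530,1],hsv[40,510,1],hsv[60,560,1],hsv[70,450,1])
E
python3 - <<'E'
import sys;sys.path.insert(0,'.')
from h import *
import os;os.chdir('.')
# view of back row: jaws along x, camera to +y side / look at disc & motor
ctrl.move_ptp([600,-130,220],down(-np.pi/2)) if False else ctrl.move_ptp([590,-130,260],down(np.pi)); ctrl.hold(.2)
snap("wrist","w3");s=sensors.read_state();print(s["t"],s["q"])
E
```

```text
tt corners [[ 539.2 -198.2]
 [ 561.  -356.9]
 [ 391.7 -381.5]
 [ 369.  -221.8]] ctr [ 465.2 -289.6] [np.float64(160.18789425482092), np.float64(171.12509131173093), np.float64(161.32136716741127), np.float64(171.92121519051946)]
x angle [np.float64(7.893465730159021), np.float64(8.272727077465285)]
y angle-90 [np.float64(7.804094671001792), np.float64(8.088810246714075)]
cut tip,gripends,grips fwd,pivot [[525.7   8.3]
 [402.2  -1.1]
 [405.8 -21.5]
 [472.7  12.2]
 [476.   -8.9]
 [498.2   7.4]]
tw [[548.7  79.3]
 [414.4 103.9]]
S disc/table 48 53 3 5
5.2667 [-3.60234043e-01  2.49858359e-01  1.43722379e+00 -1.07744870e-06
  1.45413323e+00  2.78139366e+00]
```

View pics/w3.png

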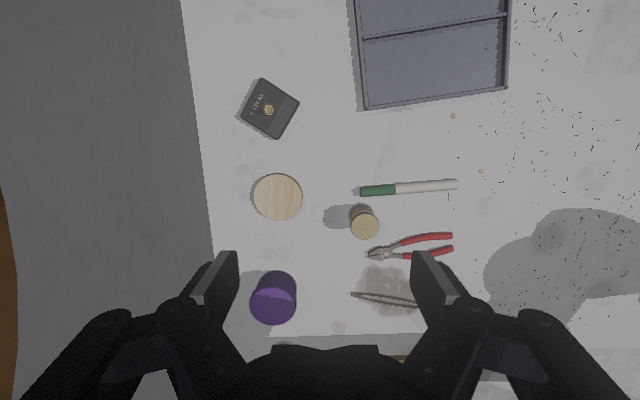

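w3 shows the whole disc at (278,197) and the whole motor at (269,108).

Run:
```python
from m import *
np.set_printoptions(precision=1,suppress=True)
p,d,s=load("w3");hsv=cv2.cvtColor(p,cv2.COLOR_RGB2HSV).astype(int);S,V=hsv[...,1],hsv[...,2]
c,w,m=blob(S>25,(240,165,315,228),s,10);print("disc",cv2.minEnclosingCircle(w.astype(np.float32)),cv2.fitEllipse(w.astype(np.float32)))
c,w,m=blob(V<95,(230,70,310,150),s,16);print("motor",cv2.minAreaRect(w.astype(np.float32)),cv2.boxPoints(cv2.minAreaRect(c.astype(np.float32))))
C=cloud("wrist",d,s);print("z disc",np.nanmedian(C[190:205,270:285].reshape(-1,3),0),"motor",C[118,262],C[120,280])
p,d,s=load("w1");hsv=cv2.cvtColor(p,cv2.COLOR_RGB2HSV).astype(int);S,V=hsv[...,1],hsv[...,2]
c,w,m=blob((S>25),(480,0,560,60),s,10);print("disc",cv2.minEnclosingCircle(w.astype(np.float32)))
p=cv2.imread("pics/w3.png");cv2.imwrite("pics/z4.png",cv2.resize(p[60:230,220:330],None,fx=3.4,fy=3.4,interpolation=cv2.INTER_CUBIC))
```

```text
disc ((653.5527954101562, -81.88399505615234), 34.449405670166016) ((653.5446166992188, -81.88594818115234), (66.2124252319336, 67.71612548828125), 147.99786376953125)
motor ((657.5732421875, -197.8072509765625), (55.70850372314453, 55.672752380371094), 57.48008346557617) [[236.7 116.2]
 [260.3  76.8]
 [301.2 101.3]
 [277.6 140.7]]
z disc [654.6 -81.5   9.5] motor [ 667.4 -187.6   14.9] [ 644.9 -185.2   15.1]
disc ((653.8124389648438, -78.4661636352539), 35.64508056640625)
```

View pics/z4.png

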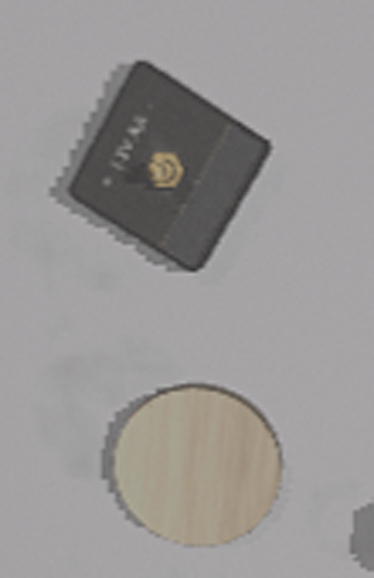

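Run:
```python
from h import *
A=down(0.0)
ctrl.move_ptp([653.5,-81,80],A)
print(ctrl.gripper_to(80,60)); s=sensors.read_state();print(s["grip_width"],s["force"],s["eef_pos"],s["t"])
r=ctrl.move_l([653.5,-81,30],vel=120,threshold=6);s=sensors.read_state();print(r,s["eef_pos"],s["force"])
if not r:
    r=ctrl.move_l([653.5,-81,8],vel=25,threshold=4)
    s=sensors.read_state();print(r,s["eef_pos"],s["force"],s["t"])
```

```text
False
80.3753479957038 [ 0.91410694 -0.0104011   0.37782292] [653.5729979  -81.05479677  80.17164082] 8.0667
False [653.40276424 -80.98139455  29.67959992] [ 0.24861091 -0.64923448  0.16414442]
False [653.68889441 -81.02616625   8.17586039] [-0.04936287 -0.57900062  0.56631678] 9.6667
```

Run:
```python
from h import *
s=sensors.read_state();print(s["eef_rot"])
p,d,s=snap("wrist","w4"); C=cloud("wrist",d,s)
np.set_printoptions(precision=1,suppress=True)
for (u,v) in [(225,262),(228,280),(420,262),(200,295),(320,230)]: print(u,v,C[v,u],p[v,u])
```

```text
[[-4.63312419e-05  9.99999936e-01  3.54582455e-04]
 [ 9.99999995e-01  4.63639919e-05 -9.23544809e-05]
 [-9.23709149e-05  3.54578174e-04 -9.99999933e-01]]
225 262 [609.8 -69.8  32.1] [68 68 68]
228 280 [612.7 -74.4  38.6] [43 42 43]
420 262 [695.  -70.   31.6] [66 67 69]
200 295 [608.6 -69.1  55.8] [41 37 40]
320 230 [650.9 -64.9   9.5] [117 107  93]
```

View pics/w4.png

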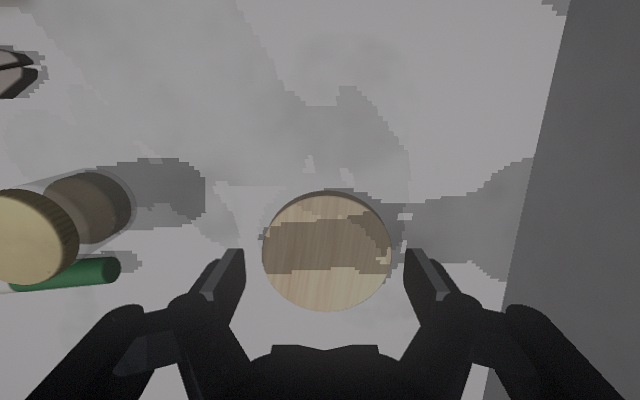

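Run:
```python
from m import *
np.set_printoptions(precision=1,suppress=True)
p,d,s=load("w4");C=cloud("wrist",d,s)
Y=(C-s["eef_pos"])@s["eef_rot"]
R=Y[240:300,200:250].reshape(-1,3); R=R[(R[:,2]<22)&(R[:,2]>-60)&(np.abs(R[:,1])<60)]
for v in range(246,300,6): print(v,[tuple(np.round(Y[v,u],0)) for u in (215,225,232,238,243)])
print(proj("wrist",[[653.6,-81,10]],s))
```

```text
246 [(np.float64(2.0), np.float64(-61.0), np.float64(9.0)), (np.float64(3.0), np.float64(-55.0), np.float64(7.0)), (np.float64(3.0), np.float64(-51.0), np.float64(7.0)), (np.float64(2.0), np.float64(-48.0), np.float64(8.0)), (np.float64(3.0), np.float64(-45.0), np.float64(8.0))]
252 [(np.float64(-1.0), np.float64(-61.0), np.float64(8.0)), (np.float64(11.0), np.float64(-47.0), np.float64(-15.0)), (np.float64(12.0), np.float64(-43.0), np.float64(-16.0)), (np.float64(11.0), np.float64(-41.0), np.float64(-15.0)), (np.float64(8.0), np.float64(-40.0), np.float64(-8.0))]
258 [(np.float64(-5.0), np.float64(-61.0), np.float64(8.0)), (np.float64(11.0), np.float64(-45.0), np.float64(-20.0)), (np.float64(11.0), np.float64(-42.0), np.float64(-20.0)), (np.float64(9.0), np.float64(-40.0), np.float64(-17.0)), (np.float64(5.0), np.float64(-40.0), np.float64(-9.0))]
264 [(np.float64(7.0), np.float64(-50.0), np.float64(-19.0)), (np.float64(11.0), np.float64(-43.0), np.float64(-25.0)), (np.float64(10.0), np.float64(-41.0), np.float64(-24.0)), (np.float64(6.0), np.float64(-41.0), np.float64(-17.0)), (np.
[... 834 characters left out ...]
 np.float64(-40.0), np.float64(-20.0)), (np.float64(-6.0), np.float64(-40.0), np.float64(-13.0))]
288 [(np.float64(11.0), np.float64(-42.0), np.float64(-42.0)), (np.float64(6.0), np.float64(-41.0), np.float64(-36.0)), (np.float64(0.0), np.float64(-41.0), np.float64(-27.0)), (np.float64(-6.0), np.float64(-41.0), np.float64(-19.0)), (np.float64(-10.0), np.float64(-41.0), np.float64(-13.0))]
294 [(np.float64(10.0), np.float64(-41.0), np.float64(-45.0)), (np.float64(3.0), np.float64(-41.0), np.float64(-35.0)), (np.float64(-2.0), np.float64(-41.0), np.float64(-29.0)), (np.float64(-8.0), np.float64(-41.0), np.float64(-21.0)), (np.float64(-28.0), np.float64(-47.0), np.float64(7.0))]
[[325.3 258.9]]
```

Run:
```python
from h import *
ctrl.gripper_to(74); s=sensors.read_state();print(s["grip_width"],s["force"])
r=ctrl.move_l([653.5,-81,-9],vel=20,threshold=4)
s=sensors.read_state();print(r,s["eef_pos"],s["force"],s["t"])
```

```text
74.10145490318666 [-0.31817348 -0.27062449 -0.09177367]
True [653.37234233 -80.9416913   -4.74560272] [-0.66455011 -0.67209368  4.29554206] 10.5833
```

Run:
```python
from h import *
p=sensors.read_state()["eef_pos"]
ctrl.move_l([653.5,-81,p[2]+3],vel=30)
snap("side","s1")
print(ctrl.gripper_to(60,50)); s=sensors.read_state();print(s["grip_width"],s["eef_pos"],s["force"],s["t"])
ctrl.move_l([653.5,-81,90],vel=120);ctrl.hold(.1)
s=sensors.read_state();print(s["grip_width"],s["eef_pos"],s["force"],s["t"])
snap("wrist","w5")
```

```text
False
63.86623679582666 [653.91591145 -81.08884721  -1.39496184] [0.21747709 0.31731445 1.84003345] 11.1667
63.93942555404796 [652.35810418 -80.72510318  88.37511131] [ 0.22255523  0.04862809 -0.89059163] 12.1833
```

View pics/w5.png

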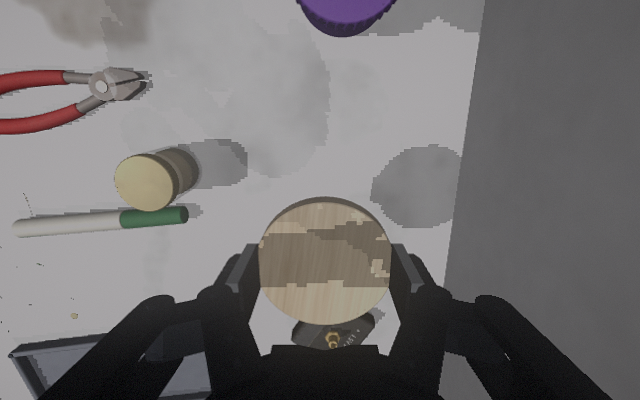

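View pics/s1.png

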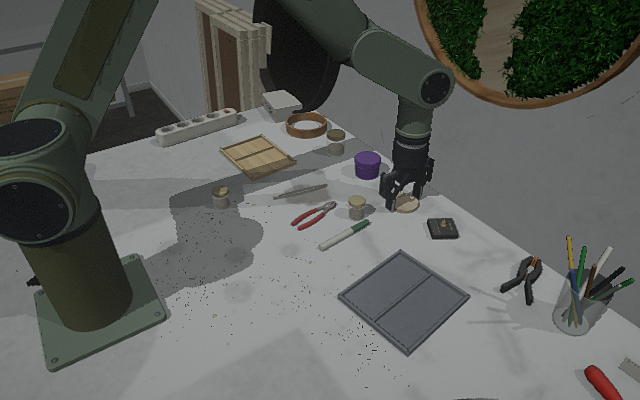

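```bash
cat >> m.py <<'E'
def planefit(P):
    P=P[~np.isnan(P).any(1)]; c=np.median(P,0)
    for _ in range(3):
        A=np.c_[P[:,:2]-c[:2],np.ones(len(P))]; k=np.linalg.lstsq(A,P[:,2]-c[2],rcond=None)[0]
        r=P[:,2]-c[2]-A@k; P=P[np.abs(r)<3]
    return c,k
E
python3 - <<'E'
from m import *
np.set_printoptions(precision=2,suppress=True)
p,d,s=load("w5");C=cloud("wrist",d,s);Y=(C-s["eef_pos"])@s["eef_rot"]
c,k=planefit(Y[215:305,275:375].reshape(-1,3));print(c,k)
hsv=cv2.cvtColor(p,cv2.COLOR_RGB2HSV).astype(int)
m=(hsv[...,1]>25)&(np.abs(Y[...,2]-c[2]-(Y[...,0]-c[0])*k[0]-(Y[...,1]-c[1])*k[1])<5)
m[:180]=0;m[330:]=0
m=m.astype(np.uint8)
cs,_=cv2.findContours(m,cv2.RETR_EXTERNAL,cv2.CHAIN_APPROX_NONE);cc=max(cs,key=cv2.contourArea).reshape(-1,2)
w=Y[cc[:,1],cc[:,0]][:,:2];w=w[~np.isnan(w).any(1)]
print(cv2.minEnclosingCircle(w.astype(np.float32)),cv2.fitEllipse(w.astype(np.float32)),w.min(0),w.max(0))
E
```

```text
[  4.91  -0.73 -10.94] [ 0.01 -0.    0.01]
((0.4515569508075714, -0.5808727145195007), 34.6326789855957) ((0.8105782270431519, -0.42420387268066406), (65.86714172363281, 67.83280181884766), 86.1311264038086) [-33.52 -33.28] [34.67 32.52]
```

Run:
```python
from h import *
a=np.radians(2.8); A=down(a); t=np.array([469.9,257.1]); t=t-A[:2,:2]@[0.5,-0.5]
ctrl.move_ptp([*t,90],A)
r=ctrl.move_l([*t,14],vel=110,threshold=8);s=sensors.read_state();print(r,s["eef_pos"],s["force"])
if not r:
    r=ctrl.move_l([*t,-2],vel=20,threshold=5);s=sensors.read_state();print(r,s["eef_pos"],s["force"],s["t"])
```

```text
False [471.1885363  256.7374342   14.49950842] [ 0.10729535 -0.36103025 -0.61076708]
True [470.39819537 256.61489348   2.57045949] [ 0.48854107 -0.66874368  3.34455755] 15.1
```

```bash
python3 - <<'E'
from h import *
ctrl.gripper_to(74,50); p=sensors.read_state()["eef_pos"]
ctrl.move_l([p[0],p[1],120],vel=150)
snap("wrist","w6"); print(sensors.read_state()["t"])
E
python3 - <<'E'
from m import *
np.set_printoptions(precision=2,suppress=True)
p,d,s=load("w6");C=cloud("wrist",d,s)
print(s["eef_pos"]); print(proj("wrist",[[469.9,257.1,14]],s))
E
```

```text
16.35
[468.38 255.91 119.01]
[[327.19 194.41]]
```

View pics/w6.png

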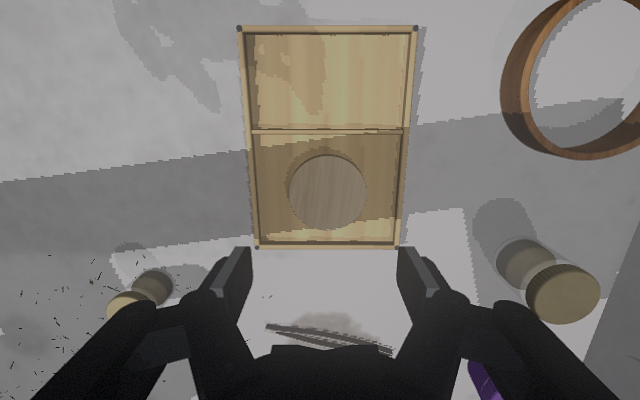

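The disc lies flat and central in the wide bay, at (327,192). I measure it by its height, then pick up the motor.

```bash
python3 - <<'E'
from m import *
np.set_printoptions(precision=1,suppress=True)
p,d,s=load("w6");C=cloud("wrist",d,s)
Z=C[...,2]; print("floor",np.nanmedian(Z[60:110,270:390]),np.nanmedian(Z[180:200,310:340]))
c,w,m=blob((Z>10)&(Z<18),(275,145,380,238),s,14);print("disc",cv2.minEnclosingCircle(w.astype(np.float32)))
q=[(239,28),(415,28),(399,247),(257,247)];W=plane("wrist",q,12,s)[:,:2];print(W,W.mean(0),[np.linalg.norm(W[i]-W[(i+1)%4]) for i in range(4)])
v=W[1]-W[0];print(np.degrees(np.arctan2(v[1],v[0])))
E
python3 - <<'E'
from h import *
a=np.radians(57.5)
# two choices of jaw angle
for a in (57.5,-32.5,147.5,-122.5):
    q=ctrl.solve_ik([657.5,-197.6,60],down(np.radians(a)));print(a,q)
E
```

```text
floor 3.660269161857258 13.57106396264615
disc ((469.918212890625, 257.6929931640625), 33.9260139465332)
[[398.9 380.9]
 [527.3 387. ]
 [538.5 209. ]
 [408.  202.4]] [468.2 294.8] [np.float64(128.64001096707307), np.float64(178.33917896748017), np.float64(130.7431424142495), np.float64(178.675414787003)]
2.7493301169520428
57.5 [-4.17832494e-01  6.07495176e-01  1.37079613e+00 -4.44089210e-16
  1.16330135e+00 -1.42139681e+00]
-32.5 [-4.17832494e-01  6.07495176e-01  1.37079613e+00 -4.44089210e-16
  1.16330135e+00  1.49399513e-01]
147.5 None
-122.5 [-4.17832494e-01  6.07495176e-01  1.37079613e+00 -4.44089210e-16
  1.16330135e+00  1.72019584e+00]
```

Run:
```python
from h import *
A=down(np.radians(57.5)); t=[657.5,-197.6]
ctrl.move_ptp([*t,110],A); ctrl.gripper_to(72)
snap("wrist","w7")
r=ctrl.move_l([*t,14],vel=110,threshold=8);s=sensors.read_state();print(r,s["eef_pos"],s["force"])
if not r:
    r=ctrl.move_l([*t,-10],vel=20,threshold=4);s=sensors.read_state();print(r,s["eef_pos"],s["force"],s["t"])
```

```text
False [ 658.39104794 -197.99799485   15.02503596] [ 0.14037299 -0.00181106 -0.39635619]
True [ 657.29097509 -197.52744639   -4.0931051 ] [-0.67680939 -0.01100144  4.01127586] 20.2917
```

View pics/w7.png

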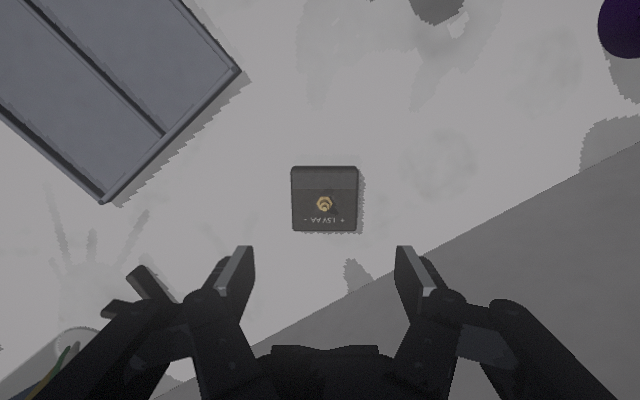

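The motor at (325,198) is square to the jaws and centred. Contact height matches the earlier one. I close on it and lift.

```bash
python3 - <<'E'
from h import *
p=sensors.read_state()["eef_pos"];t=[657.5,-197.6]
ctrl.move_l([*t,p[2]+5],vel=40)
ctrl.gripper_to(45,40); s=sensors.read_state();print(s["grip_width"],s["eef_pos"],s["force"],s["t"])
ctrl.move_l([*t,120],vel=120);ctrl.hold(.1)
s=sensors.read_state();print(s["grip_width"],s["eef_pos"],s["force"],s["t"])
snap("wrist","w8")
E
python3 - <<'E'
from m import *
np.set_printoptions(precision=2,suppress=True)
p,d,s=load("w8");C=cloud("wrist",d,s);Y=(C-s["eef_pos"])@s["eef_rot"]
for v in range(190,320,8): print(v,[tuple(np.round(Y[v,u]).astype(int)) if d[v,u]>0 else None for u in (285,305,345,365)])
E
```

```text
54.80669332267272 [ 657.44514456 -197.56586997    0.76631136] [-0.54658618 -0.10928329 -0.73886207] 20.875
54.86339116500678 [ 656.5885443  -197.23011502  118.35984716] [ 0.67132377  0.07357664 -0.69046035] 22.1167
190 [(np.int64(2), np.int64(-36), np.int64(118)), (np.int64(2), np.int64(-18), np.int64(118)), (np.int64(2), np.int64(18), np.int64(117)), (np.int64(2), np.int64(36), np.int64(118))]
198 [(np.int64(-6), np.int64(-36), np.int64(118)), (np.int64(-6), np.int64(-18), np.int64(118)), (np.int64(-5), np.int64(18), np.int64(117)), (np.int64(-6), np.int64(37), np.int64(118))]
206 [(np.int64(-13), np.int64(-36), np.int64(118)), (np.int64(-14), np.int64(-18), np.int64(118)), (np.int64(-14), np.int64(19), np.int64(118)), (np.int64(-13), np.int64(37), np.int64(118))]
214 [(np.int64(27), np.int64(-19), np.int64(-5)), (np.int64(27), np.int64(-10), np.int64(-5)), (np.int64(27), np.int64(10), np.int64(-5)), (np.int64(27), np.int64(19), np.int64(-6))]
222 [(np.int64(26), np.int64(-18), np.int64(-13)), (np.int64(26), np.int64(-9), np.int64(-13)), (np.int64(26), np.int64(9), np.int64(-13)), (
[... 1585 characters left out ...]
12), np.int64(-10), np.int64(-14)), (np.int64(-12), np.int64(10), np.int64(-13)), (np.int64(-12), np.int64(20), np.int64(-14))]
302 [(np.int64(-15), np.int64(-20), np.int64(-15)), (np.int64(-16), np.int64(-10), np.int64(-14)), (np.int64(-18), np.int64(10), np.int64(-13)), (np.int64(-16), np.int64(20), np.int64(-15))]
310 [(np.int64(-22), np.int64(-20), np.int64(-13)), (np.int64(-20), np.int64(-10), np.int64(-15)), (np.int64(-21), np.int64(10), np.int64(-15)), (np.int64(-21), np.int64(20), np.int64(-15))]
318 [(np.int64(-25), np.int64(-20), np.int64(-15)), (np.int64(-26), np.int64(-10), np.int64(-14)), (np.int64(-25), np.int64(10), np.int64(-15)), (np.int64(-26), np.int64(20), np.int64(-14))]
```

View pics/w8.png

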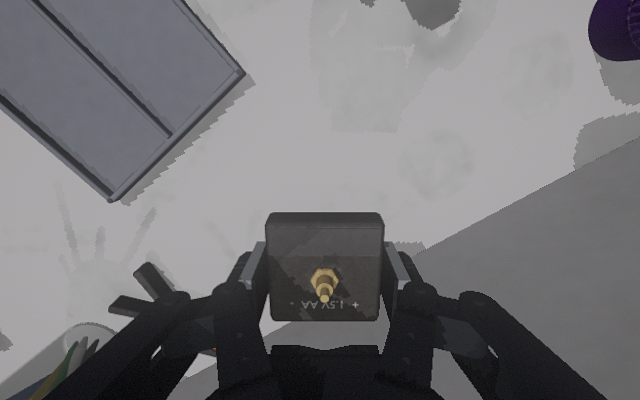

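The motor is held level with its shaft up, visible at (325,285). Its front face is at tool x≈27 mm, so it is centred to about 1 mm. I place it on the disc.

Run:
```python
from h import *
A=down(np.radians(2.8)); t=np.array([469.9,257.4])-A[:2,:2]@[-0.7,0]
ctrl.move_ptp([*t,110],A)
r=ctrl.move_l([*t,26],vel=110,threshold=8);s=sensors.read_state();print(r,s["eef_pos"],s["force"])
if not r:
    r=ctrl.move_l([*t,10],vel=20,threshold=4);s=sensors.read_state();print(r,s["eef_pos"],s["force"],s["t"])
    if 12<s["eef_pos"][2]<18:
        ctrl.gripper_to(72,40); p=sensors.read_state()["eef_pos"]
        ctrl.move_l([p[0],p[1],120],vel=150); snap("wrist","w9"); print(sensors.read_state()["t"])
```

```text
False [470.62649962 258.28081341  26.59167985] [-0.14872361 -0.81616686  0.10062954]
True [469.85990057 258.12187125  14.70126164] [-0.8976804  -0.75708184  3.89280276] 25.4667
26.6917
```

View pics/w9.png

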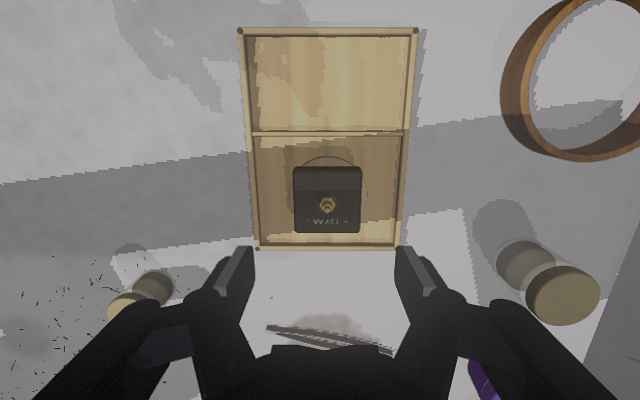

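The motor stands on the disc at (327,200), shaft up, and the jar's lid is visible at (563,294). I measure both.

Run:
```python
from m import *
np.set_printoptions(precision=1,suppress=True)
p,d,s=load("w9");C=cloud("wrist",d,s);hsv=cv2.cvtColor(p,cv2.COLOR_RGB2HSV).astype(int);Z=C[...,2]
c,w,m=blob((Z>26)&(Z<38),(270,150,385,240),s,30);print("motor",cv2.minAreaRect(w.astype(np.float32)))
c,w,m=blob((Z>58)&(Z<68),(500,250,620,330),s,62);print("lid",cv2.minEnclosingCircle(w.astype(np.float32)),np.nanmedian(Z[285:300,555:575]),c.min(0),c.max(0))
```

```text
motor ((469.3782653808594, 257.89178466796875), (55.01357650756836, 54.91817855834961), 2.771824598312378)
lid ((654.452392578125, 199.7255096435547), 26.271390914916992) 61.59261850348733 [530. 270.] [600. 325.]
```

```bash
python3 - <<'E'
from h import *
A=down(0.0); t=[654.5,198.3]
ctrl.move_ptp([*t,130],A)
r=ctrl.move_l([*t,22],vel=110,threshold=8);s=sensors.read_state();print(r,s["eef_pos"],s["force"])
if not r:
    ctrl.gripper_to(35,40); s=sensors.read_state();print(s["grip_width"],s["eef_pos"],s["force"],s["t"])
    snap("wrist","w10")
    ctrl.move_l([*t,120],vel=120);ctrl.hold(.1)
    s=sensors.read_state();print(s["grip_width"],s["eef_pos"],s["force"],s["t"])
    snap("wrist","w11")
E
python3 - <<'E'
from m import *
p,d,s=load("w11");C=cloud("wrist",d,s);Y=(C-s["eef_pos"])@s["eef_rot"]
m=np.abs(Y[...,1])<24; m&=(Y[...,2]<-25)&(Y[...,2]>-50)&(np.abs(Y[...,0])<35)
c,k=planefit(Y[m]);print(c,k)
E
```

```text
False [655.51898629 198.50458595  23.18819101] [-0.20932156  0.23577363 -0.04347702]
47.76319704243123 [655.83054574 198.51016207  23.66458183] [0.12190016 0.45463503 4.84750515] 28.9583
47.90139150730719 [653.39481836 198.07935371 118.27699385] [ 0.30502287  0.06192892 -0.98181718] 30.075
[  4.21265429  -0.31693769 -37.75770901] [0.00947894 0.00398862 0.02925129]
```

View pics/w11.png

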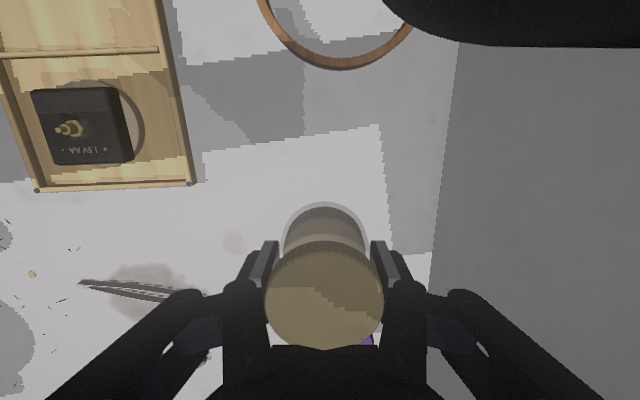

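Run:
```python
from m import *
p,d,s=load("w11")
W=plane("wrist",[(325,241),(325,350),(265,295),(384,295)],s["eef_pos"][2]+38,s);print((W-s["eef_pos"])@s["eef_rot"])
o=((W[:2].mean(0)-s["eef_pos"])@s["eef_rot"])[0]; print("off",o)
if abs(o)>8: raise SystemExit
A=down(np.radians(2.8)); t=np.array([465.7,346.4])-A[:2,0]*o
ctrl.move_ptp([*t,110],A)
r=ctrl.move_l([*t,38],vel=110,threshold=8);s=sensors.read_state();print(r,s["eef_pos"],s["force"])
if not r:
    r=ctrl.move_l([*t,22],vel=20,threshold=4);s=sensors.read_state();print(r,s["eef_pos"],s["force"],s["t"])
    if 24<s["eef_pos"][2]<31:
        ctrl.gripper_to(66,40); p=sensors.read_state()["eef_pos"]
        ctrl.move_l([p[0],p[1],130],vel=150); snap("wrist","w12"); print(sensors.read_state()["t"])
```

```text
[[ 28.39089773  -0.33563274 -38.01423623]
 [-22.71786199  -0.29737153 -37.98721387]
 [  4.65705575 -24.18144955 -37.92915214]
 [  4.7633785   23.11353267 -38.07296586]]
off 2.836517866409811
False [466.61910735 343.71953477  38.46713404] [ 0.27531081  0.0707924  -1.45515219]
True [465.8997071  343.64664624  27.63660166] [-0.62407513 -0.31100819  4.25221762] 32.4417
33.65
```

View pics/w12.png

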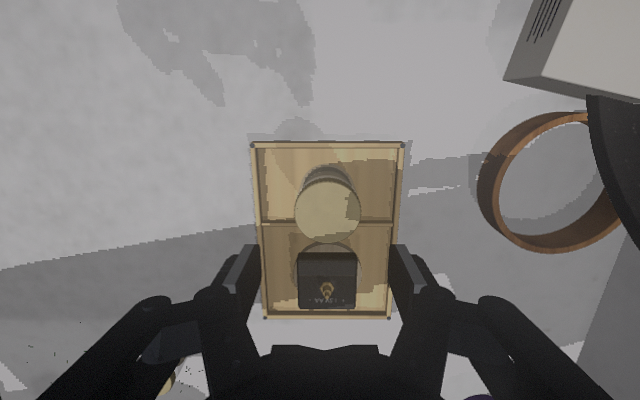

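The jar stands upright in the narrow bay, lid at (327,210). Next are the tools; I hover over the cutters first and measure them.

Run:
```python
from m import *
np.set_printoptions(precision=1,suppress=True)
p,d,s=load("w12");C=cloud("wrist",d,s);Z=C[...,2]
c,w,m=blob((Z>62)&(Z<72),(285,170,370,245),s,66);print("jar",cv2.minEnclosingCircle(w.astype(np.float32)))
c,w,m=blob((Z>26)&(Z<38),(290,245,360,315),s,30);print("motor",cv2.minAreaRect(w.astype(np.float32)))
A=down(np.radians(-80.85))
ctrl.move_ptp([450,-4,130],A);ctrl.hold(.2); ctrl.gripper_to(60)
snap("wrist","w13");print(sensors.read_state()["t"])
```

```text
jar ((465.1745300292969, 343.47113037109375), 24.636533737182617)
motor ((469.3601989746094, 259.4874572753906), (55.055213928222656, 55.92003631591797), 2.9502148628234863)
35.4417
```

View pics/w13.png

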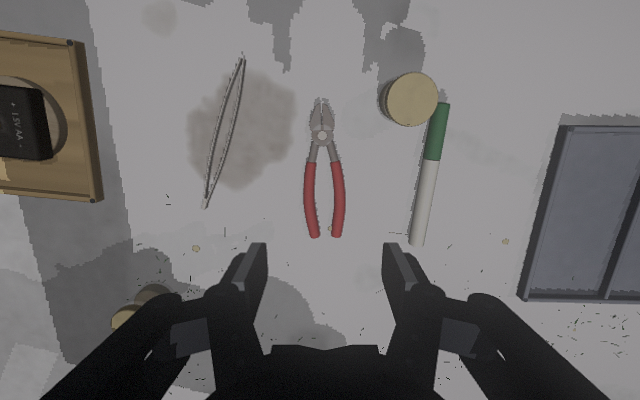

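w13 shows the cutters nearly aligned with the tool: tip at (321,98), grip ends at (315,236) and (337,236). The tweezers run from (242,55) to (205,207).

Run:
```python
from m import *
np.set_printoptions(precision=1,suppress=True)
p,d,s=load("w13")
tip,e1,e2,o1,o2=plane("wrist",[(321.5,98),(315,237),(337,236),(305,195),(345,195)],6,s)[:,:2]
end=(e1+e2)/2;v=end-tip;print("len",np.linalg.norm(v),"ang",np.degrees(np.arctan2(v[1],v[0])),"mid",(tip+end)/2,"width",np.linalg.norm(o1-o2),"outer mid",(o1+o2)/2)
u=v/np.linalg.norm(v);print("grasp",(tip+end)/2+u*15)
W=plane("wrist",[(242,56),(205,207)],4,s)[:,:2];v=W[1]-W[0];print("tw",W.mean(0),np.linalg.norm(v),np.degrees(np.arctan2(v[1],v[0])))
q=plane("wrist",[(566,126),(523,299)],12,s);print("tt corners +y",q)
hsv=cv2.cvtColor(p,cv2.COLOR_RGB2HSV).astype(int)
red=(hsv[...,1]>100)&((hsv[...,0]<8)|(hsv[...,0]>170))
m=np.zeros((400,640),np.uint8);m[150:245,290:360]=red[150:245,290:360]
vv,uu=np.nonzero(m);W=plane("wrist",np.c_[uu,vv],6,s)[:,:2]
print("red rect",cv2.minAreaRect(W.astype(np.float32)))
```

```text
len 128.01857889205553 ang -169.00978802861266 mid [465.5  -0.9] width 37.20376655701536 outer mid [444.4  -5.4]
grasp [450.7  -3.8]
tw [481.7  92.3] 138.11749932712095 169.6301063616613
tt corners +y [[ 538.1 -194.    12. ]
 [ 369.1 -220.8   12. ]]
red rect ((438.5174865722656, -5.217252731323242), (74.96415710449219, 37.72856140136719), 10.364532470703125)
```

Run:
```python
from h import *
A=down(np.radians(-79.6)); t=[449.3,-3.7]
ctrl.move_l([*t,60],A,vel=150); ctrl.gripper_to(47)
r=ctrl.move_l([*t,20],vel=100,threshold=8)
if not r:
    r=ctrl.move_l([*t,-8],vel=20,threshold=4);s=sensors.read_state();print(r,s["eef_pos"],s["force"],s["t"])
```

```text
True [449.21751375  -3.68719803   1.62127018] [-4.04210588e-03  1.31626528e+00  4.90111571e+00] 37.8083
```

Run:
```python
from h import *
t=[449.3,-3.7]
ctrl.move_l([*t,5.3],vel=30)
ctrl.gripper_to(20,40); s=sensors.read_state();print(s["grip_width"],s["eef_pos"],s["force"],s["t"])
ctrl.move_l([*t,60],vel=80)
ctrl.move_l([*t,120],vel=120);ctrl.hold(.1)
s=sensors.read_state();print(s["grip_width"],s["eef_pos"],s["force"],s["wrist_torque"],s["t"])
snap("wrist","w14")
```

```text
36.9152302017078 [449.26382709  -3.71504283   5.52474785] [-1.16622396  1.69551922  4.77663867] 38.35
37.13249781446413 [448.18162231  -3.46175558 118.77077654] [-0.96134401  0.26444429 -0.33850033] [-0.00179119  0.01139193  0.03089124] 39.9333
```

View pics/w14.png

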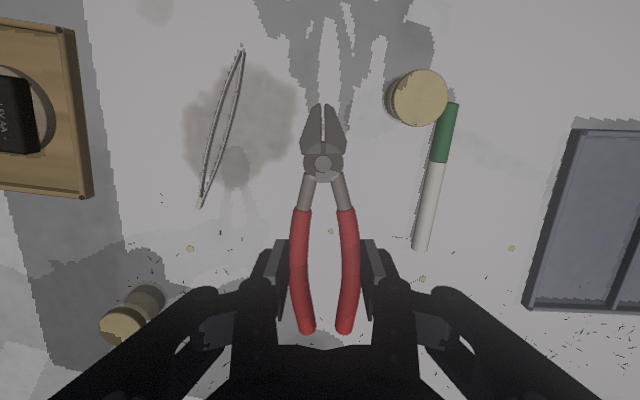

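The cutters are held, tip at (323,105) and grip ends at (307,330) and (345,330). I check their level and offset.

Run:
```python
from m import *
np.set_printoptions(precision=1,suppress=True)
p,d,s=load("w14");C=cloud("wrist",d,s);Y=(C-s["eef_pos"])@s["eef_rot"]
m=(Y[...,2]<25)&(np.abs(Y[...,1])<19)&(Y[...,2]>-30); m[:90]=0;m[340:]=0;m[:,:280]=0;m[:,370:]=0
P=Y[m];print(len(P),P.min(0),P.max(0));c,k=planefit(P);print(c,k)
hsv=cv2.cvtColor(p,cv2.COLOR_RGB2HSV);print(np.median(P[:,1]))
for a in range(-50,85,15):
    q=P[(P[:,0]>a)&(P[:,0]<a+15)]; print(a,len(q),np.median(q,0) if len(q) else "", q[:,1].min(),q[:,1].max())
```

```text
9292 [-47.7 -19.  -30. ] [76.8 19.   4.8]
[14.1 -0.6 -3.1] [ 0.  -0.  -0.2]
-0.5758805284144062
-50 612 [-40.5  -5.2  -4.2] -15.570822032599304 16.588200838005516
-35 967 [-27.4  -6.2  -4.1] -18.74673402371352 18.891161326946946
-20 1150 [-11.2   9.   -4.2] -18.818257433188855 18.974585093733456
-5 1532 [ 2.9  8.6 -4.1] -18.768841621691962 18.90246636679045
10 1196 [17.  -7.1 -3.2] -18.99656197134024 18.99627747627307
25 943 [32.1 -4.  -2. ] -15.655269816706854 14.85450329784225
40 1239 [47.8 -0.6 -2.6] -10.792740789002897 10.037743606944995
55 1336 [61.7 -1.  -2.5] -11.513976376363466 9.985513357621485
70 317 [72.6 -1.5 -2.5] -7.302626291802003 5.692142409239823
```

Run:
```python
from h import *
x=np.array([np.cos(np.radians(8.1)),np.sin(np.radians(8.1))])
A=down(np.radians(8.1-90)); t=np.array([459.7,-250.5])-14.5*x
ctrl.move_ptp([*t,130],A);ctrl.hold(.2)
snap("wrist","w15");print(sensors.read_state()["t"])
```

```text
41.2167
```

View pics/w15.png

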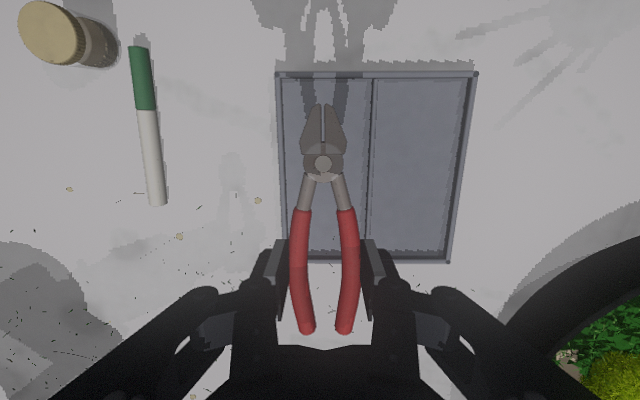

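Run:
```python
from m import *
np.set_printoptions(precision=1,suppress=True)
p,d,s=load("w15")
z=cv2.imread("pics/w15.png")[55:275,260:490];cv2.imwrite("pics/z5.png",cv2.resize(z,None,fx=2.7,fy=2.7,interpolation=cv2.INTER_CUBIC))
W=plane("wrist",[(276,73),(478,72.5),(450,263),(372,79),(366,258)],12,s)[:,:2];print(W)
e=W[0]-W[1];print(np.linalg.norm(e),np.degrees(np.arctan2(e[1],e[0]))-90); e=W[1]-W[2];print(np.linalg.norm(e),np.degrees(np.arctan2(e[1],e[0])));e=W[3]-W[4];print(np.degrees(np.arctan2(e[1],e[0])))
print("ctr",(W[0]+W[2])/2)
Y=(np.c_[W,np.full(5,12)]-s["eef_pos"])@s["eef_rot"];print(Y)
```

```text
[[ 537.4 -198.7]
 [ 560.4 -357.9]
 [ 390.2 -383. ]
 [ 544.  -275.5]
 [ 383.7 -301. ]]
160.8350835476806 8.215026819273803
171.99486721851386 8.38842853526037
9.036137520654945
ctr [ 463.8 -290.8]
[[ 98.4 -38.5 117.8]
 [ 98.4 122.4 117.7]
 [-73.6 122.8 117.7]
 [ 94.   38.5 117.7]
 [-68.3  40.7 117.8]]
```

View pics/z5.png

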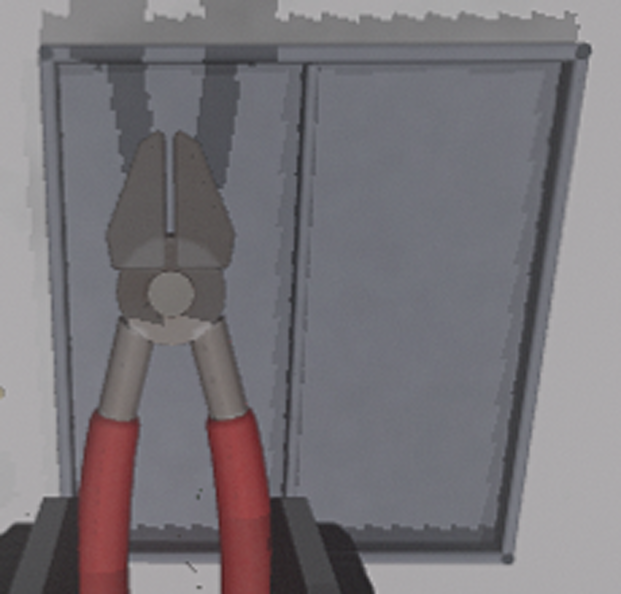

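Run:
```python
from h import *
b=np.radians(8.2);x=np.array([np.cos(b),np.sin(b)]);y=np.array([np.sin(b),-np.cos(b)])
x0=np.array([np.cos(np.radians(8.1)),np.sin(np.radians(8.1))])
A=down(b-np.pi/2); t=np.array([459.7,-250.5])-14.5*x0-2*x+1.3*y
r=ctrl.move_l([*t,26],A,vel=120,threshold=8);s=sensors.read_state();print(r,s["eef_pos"],s["force"])
if not r:
    r=ctrl.move_l([*t,4],vel=20,threshold=4);s=sensors.read_state();print(r,s["eef_pos"],s["force"],s["wrist_torque"],s["t"])
    if s["eef_pos"][2]<11.5:
        ctrl.gripper_to(42.5,40); s=sensors.read_state();p=s["eef_pos"];print(s["grip_width"],s["force"])
        ctrl.move_l([p[0],p[1],130],vel=120); snap("wrist","w16"); print(sensors.read_state()["t"])
```

```text
False [ 444.21888245 -254.65336324   26.71769559] [ 0.73878033  0.14448916 -0.85629007]
True [ 443.41555382 -253.99529692    9.56571948] [-0.56356495  0.74303171  4.65545643] [0.08815736 0.11206138 0.01589937] 43.025
42.16852079606473 [ 0.00200899 -0.70020143 -0.76009923]
44.4667
```

View pics/w16.png

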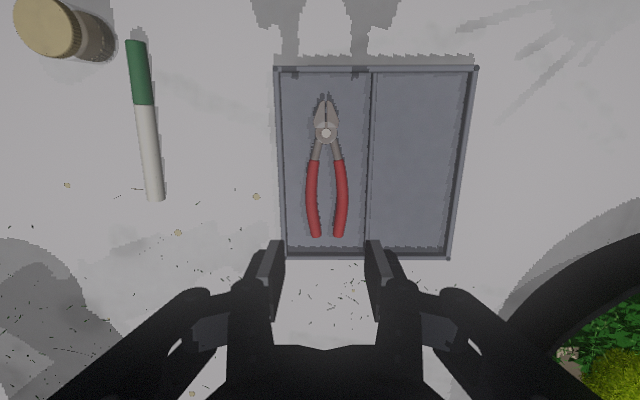

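The cutters lie flat in the left lane, (325,95) to (338,236), clear of the rim and divider. Now the tweezers.

Run:
```python
from h import *
A=down(np.radians(-100.5)); t=[481.9,92.6]
ctrl.move_ptp([*t,110],A); ctrl.gripper_to(32); ctrl.hold(.1); snap("wrist","w17")
r=ctrl.move_l([*t,20],vel=110,threshold=8)
if not r:
    r=ctrl.move_l([*t,-8],vel=20,threshold=4);s=sensors.read_state();print(r,s["eef_pos"],s["force"],s["t"])
```

```text
True [481.73731559  92.58793417   3.53021716] [-0.20555639  0.29421073  4.51195928] 48.0167
```

View pics/w17.png

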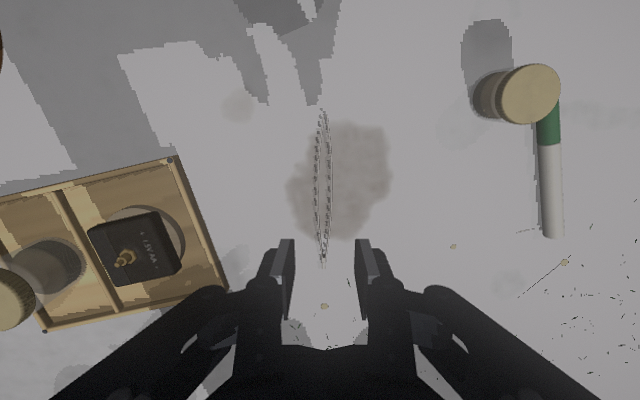

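Run:
```python
from h import *
from m import *
np.set_printoptions(precision=1,suppress=True)
p,d,s=load("w17");W=plane("wrist",[(323,109),(322,267)],4,s)[:,:2];print("tw",W.mean(0),np.linalg.norm(W[0]-W[1]))
t=[481.9,92.6]
ctrl.move_l([*t,6.2],vel=30)
ctrl.gripper_to(4,25); s=sensors.read_state();print(s["grip_width"],s["eef_pos"],s["force"],s["t"])
ctrl.move_l([*t,50],vel=80)
ctrl.move_l([*t,120],vel=120);ctrl.hold(.1)
s=sensors.read_state();print(s["grip_width"],s["eef_pos"],s["force"],s["t"])
snap("wrist","w18")
```

```text
tw [482.4  93.3] 142.40759115129103
11.84931085936387 [481.8  92.6   6.1] [-0.8 -0.4 -0.1] 48.575
12.141011144565812 [480.8  92.6 118.7] [-1.  -0.3 -0.2] 50.1083
```

View pics/w18.png

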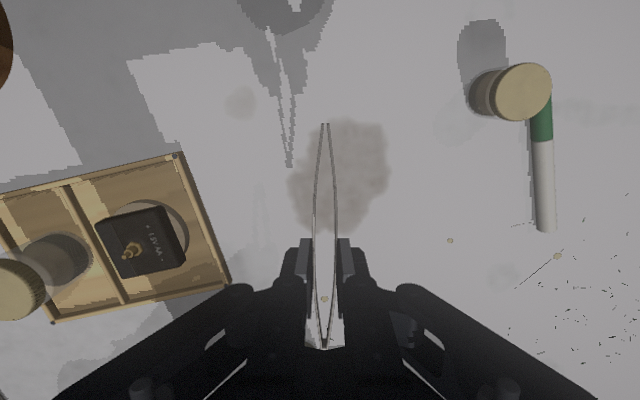

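Run:
```python
from m import *
np.set_printoptions(precision=1,suppress=True)
p,d,s=load("w18");C=cloud("wrist",d,s);Y=(C-s["eef_pos"])@s["eef_rot"]
W=plane("wrist",[(325,123),(325,349)],s["eef_pos"][2]-2,s);print((W-s["eef_pos"])@s["eef_rot"])
m=(np.abs(Y[...,2]-2)<15)&(np.abs(Y[...,1])<9)&(np.abs(Y[...,0])<80);m[:100]=0
P=Y[m]
for a in range(-70,80,20):
    q=P[(P[:,0]>a)&(P[:,0]<a+20)]
    if len(q): print(a,len(q),np.median(q,0))
o=((W.mean(0)-s["eef_pos"])@s["eef_rot"])[0];print(o)
b=np.radians(8.2);x=np.array([np.cos(b),np.sin(b)]);A=down(b-np.pi/2); t=np.array([469.9,-330])-o*x
ctrl.move_ptp([*t,120],A);ctrl.hold(.2);snap("wrist","w19");print(sensors.read_state()["t"],t)
```

```text
[[ 68.    0.6   1.7]
 [-63.1   0.7   2.3]]
-70 133 [-56.7   0.1  -1. ]
-50 209 [-40.    2.4  -1.5]
-30 197 [-20.9  -3.8  -1.5]
-10 191 [-0.4  5.5 -2. ]
10 351 [12.3 -4.3 -2.3]
30 208 [39.9  0.6 -1.7]
50 214 [59.4  0.6 -2. ]
2.450264866037076
51.9667 [ 467.5 -330.3]
```

View pics/w19.png

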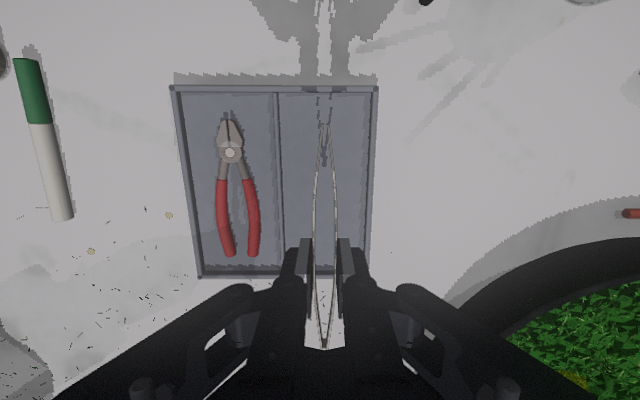

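Run:
```python
from m import *
np.set_printoptions(precision=0,suppress=True)
p,d,s=load("w19");C=cloud("wrist",d,s)
m=(C[...,2]>15)&(C[...,1]<-385)&(C[...,2]<140); P=C[m&(C[...,0]>330)&(C[...,0]<620)]
print(len(P)); 
if len(P): print("near y",np.percentile(P[:,1],[95,99,100]),"z",np.percentile(P[:,2],[5,50,95]))
for u,v in[(470,300),(500,270),(600,300),(560,256)]: print(C[v,u])
```

```text
15793
near y [-501. -492. -486.] z [20. 41. 51.]
[ 375. -492.    3.]
[ 412. -513.    1.]
[ 416. -577.   39.]
[ 438. -558.    7.]
```

Nothing stands near the gripper here; the dark hoop begins at y < -485. I lower the tweezers.

Run:
```python
from h import *
b=np.radians(8.2);x=np.array([np.cos(b),np.sin(b)]); t=np.array([469.9,-330])+0.5*x
r=ctrl.move_l([*t,26],vel=120,threshold=8);s=sensors.read_state();print(r,s["eef_pos"],s["force"])
if not r:
    r=ctrl.move_l([*t,5],vel=20,threshold=3);s=sensors.read_state();print(r,s["eef_pos"],s["force"],s["t"])
    if s["eef_pos"][2]<12.5:
        ctrl.gripper_to(24,25); s=sensors.read_state();p=s["eef_pos"];print(s["grip_width"],s["force"])
        ctrl.move_l([p[0],p[1],130],vel=120); snap("wrist","w20"); print(sensors.read_state()["t"])
```

```text
False [ 471.00440026 -330.51518324   26.75173615] [-0.81609399 -0.15640045  0.6732568 ]
True [ 470.24772225 -329.75060706   10.06424934] [-8.38671312e-01  1.09548833e-03  4.52732993e+00] 53.6667
23.991103674310644 [ 0.6021518  -0.74633707 -0.60376198]
55.15
```

View pics/w20.png

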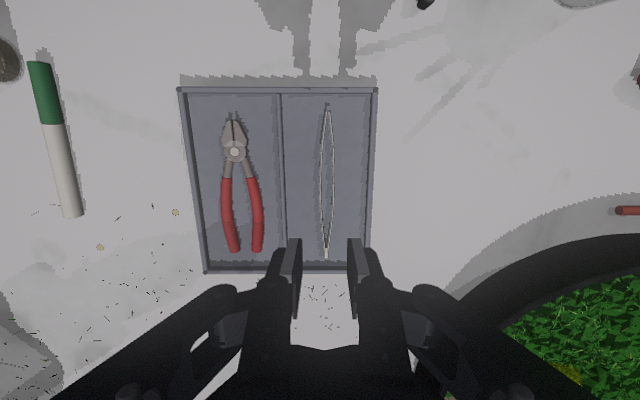

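Both tools lie flat in their lanes: cutters at (238,180), tweezers from (327,103) to (326,257). I take a last look at everything before handing in.

Run:
```python
from h import *
ctrl.move_ptp([450,170,300],down(-np.pi/2)); ctrl.hold(.2); snap("wrist","w21"); a,_,_=snap("side","s2")
z=cv2.imread("pics/s2.png")[90:370,180:500]
w=cv2.imread("pics/w21.png")
cv2.imwrite("pics/fin.png",np.vstack([w[:300],cv2.resize(z,(342,300)) if False else np.hstack([cv2.resize(z,(342,300)),np.zeros((300,298,3),np.uint8)])]))
print(sensors.read_state()["t"])
```

```text
57.3583
```

View pics/fin.png

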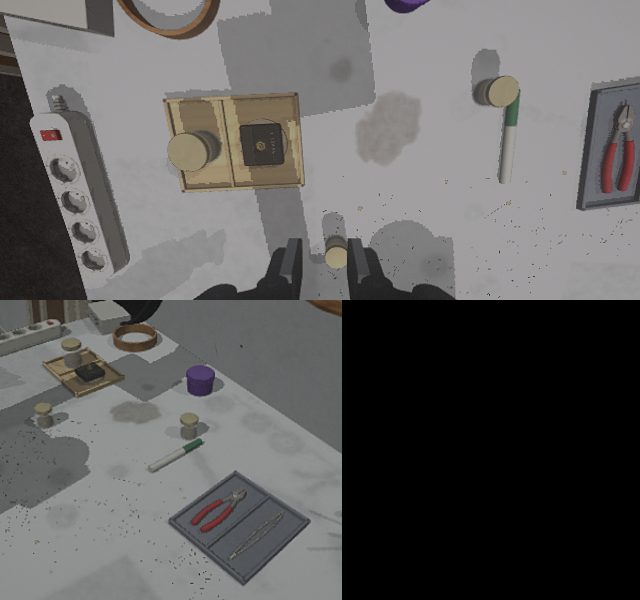

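```bash
python3 -c "
from h import *
print(ctrl.finish_job(),sensors.read_state()['t'])"
```

```text
the job is handed in; nothing more can be done
the job is handed in; nothing more can be done
```

Both kits are made up in the order asked, and the job was handed in at about 57 s of the 122 s allowed. The final pictures show nothing fallen or out of place, and the tub and marker unmoved.

- **Clock kit:** The disc lies flat in the wide bay, measured at (469.9, 257.7) mm. The motor stands on it shaft up, at (469.4, 257.9) in that same hover view. The largest jar, 62 mm high at the lid, stands upright in the narrow bay at (465.2, 343.5), about 3 mm off the bay's middle and clear of the walls.
- **Tool kit:** The cutters lie flat along the +y lane and the tweezers flat along the other. Both are clear of the rim and divider.

Checks that disagreed:
- **Fingertips:** They met the bench about 20–30 mm farther back than `ctrl.tcp_to_tips` (25) says, so I set every grasp and placing height by light touch, about 3–5 N.
- **Motor position:** A later, more oblique view put the motor at y = 259.5, still within 2 mm of the disc's middle.
- **Disc width:** The grip read 64 mm on the 68 mm disc, though the picture showed it centred and level.
- **Grey tray size:** It measured about 2% under its stated size.

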